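# Unclamp the hand lens and hold it over the claw

## Task

The hand lens is clamped in its sloping cradle. Swing the cradle's clamp lever fully open, draw the lens out of the cradle by its handle, turn the glass level and finish still holding it, steady and level, about 10 cm above the claw on the red tray with the claw under the middle of the glass, so that the claw can be examined. The claw, the two vials, the pin tin and the forceps must be left where they are.

Things in the scene. Friction and masses are not known exactly. Their poses are not given: they have to be found in the camera images.
- lens (a point): Centre of the glass of the hand lens (half-way through its thickness): round, 93 mm across, 15 mm thick at the rim; the whole weighs 60 to 110 g. x points from the glass along the handle, z is square to the glass. The rim ends 47 mm along x. In the cradle the handle rises at 40 degrees from the level, z upward.
- handle (a point): Point on the centre line of the lens's straight black round handle (15 mm across), 90 mm along x from the centre of the glass; axes as lens. The handle runs from 68 to 154 mm. This point lies midway between the rim and the cradle's saddle: a good place to grip across the handle, free on both sides and for 60 mm below.
- magnifier: The hand lens as a whole; origin on its underside, 54 mm from the centre of the glass toward the handle; same axes as lens.
- cradle: White stand fixed on the table, 196 x 86 mm, yaw varies; origin at the centre of its foot; x level, from the glass's end to the handle's end, y level, z up. A low shelf, sloping at 40 degrees, with two rim stops 12 mm high carries the far part of the glass; a post carries a U-shaped saddle (walls 14 mm high) round the handle from 127 to 151 mm and a stop behind its end. Draw the lens square to the slope.
- lever_hinge (a point): Middle of the pin of the clamp lever on the post, just behind the handle's end, about 0.17 m above the table; axes as cradle. The pin lies along the cradle's y: the lever swings in the upright plane of the handle.
- lever_grip (a point): Centre of the red grip of the clamp lever, 42 mm from the pin: the grip is 14 mm wide (along the pin), 10 mm thick and 40 mm long, from 20 to 60 mm from the pin. Shut, it stands up from the pin, leaning 23 degrees from upright toward the glass. A short steel arm with a rubber tip goes from the pin over the lens's handle and turns with it.
- clamp_lever (a joint): Angle of the clamp lever in rad: 0 shut (rubber tip over the handle in the saddle, the lens cannot come out), 1.8 fully open at its stop. It opens as the red grip goes up and over, away from the glass, toward the cradle's +x; fully open the grip points to +x, 10 degrees above the level. Stiff (0.15 N m: about 3 to 4 N at the grip); it stays where it is left.
- balance_corner (a point): Front right corner, at table height, of the fixed analytical balance, 344 mm tall: it stands to the left of the work and takes up 0.37 m from here along +x and 0.21 m along +y. Keep arm and lens clear of it.
- claw_mid (a point): Middle of the dark curved claw (26 x 58 x 15 mm, loose, light), 8 mm above its underside; it lies on a thin red tray, 147 x 182 mm and 4 to 7 mm high with a pull tab, fixed on the table.
- green_vial_mid (a point): Middle of a standing glass vial with white cap and green contents, 21 mm across, 58 mm high, loose.
- blue_vial_mid (a point): Middle of a standing glass vial with a blue cap, 21 mm across, 52 mm high, loose.
- pin_tin_mid (a point): Middle of a round tin with a green lid, 67 mm across, 25 mm high, loose.
- forceps_mid (a point): Middle of steel forceps, 12 x 125 x 6 mm, lying loose on the table.
Mind the look-alikes: they are no part of the job. Leave any pink or purple look-alike of the part that bears claw_mid alone.

How it is judged:
On the way, in this order (a step that is already met when the one before it is completed fails the run):
1. the clamp lever is swung open (at least 1.5 rad) while the lens still lies in its cradle (value of joint clamp_lever above 1.5 rad and distance of lens from where it was at the start of the episode below 0.02 m), for 0.2 s.
2. the lens is held by the robot, drawn clear of the cradle (contact force between magnifier and the fingers above 1 N and contact force between magnifier and cradle below 0.05 N and distance of lens from where it was at the start of the episode above 0.06 m), for 0.2 s.
At the end, for the whole second after the job is handed in: The robot holds the lens, clear of cradle and claw; the glass is level within about 10 degrees, its centre within 20 mm of the claw's middle seen from above and 80 to 150 mm above the table, at rest (under 20 mm/s); the clamp lever is still open (over 1.4 rad) (contact force between magnifier and the fingers above 1 N and contact force between magnifier and cradle below 0.05 N and contact force between magnifier and claw below 0.05 N and value of joint clamp_lever above 1.4 rad and (angle between lens's own z axis and vertical below 0.17 rad or angle between lens's own z axis and vertical above 2.97 rad) and horizontal distance between lens and claw_mid below 0.02 m and height (world z) of lens between 0.08 and 0.15 m and linear speed of magnifier below 0.02 m/s); the arm keeps its last pose, push and grip.
It fails at once if the claw is moved by more than 10 mm (distance of claw_mid from where it was at the start of the episode above 0.01 m).
It fails at once if a vial, the pin tin or the forceps is moved by more than 20 mm (distance of any of green_vial_mid, blue_vial_mid, pin_tin_mid, forceps_mid from where it was at the start of the episode above 0.02 m).
It also fails if it takes over 54 s, if anything falls off the work surface, if the arm or the gripper's body presses on something with over 40 N, if the wrist force passes 120 N, or if a joint passes its speed limit or range.

## Robot

A 7-joint arm with a two-finger parallel gripper is mounted at the origin on a cart in front of the work surface, level with it; the furniture and walls round the work are solid. World frame = base frame: x ahead of the robot, y to its left, z up, the work surface at z = 0. Lengths are in m, angles in rad, forces in N, time in s.
With the tool pointing down it reaches from about 0.35 to 0.9 m from the base axis. Payload 19.9 kg.
Tool frame: the origin (TCP) lies between the finger pads; the fingertips stand manip.tip_reach ahead of it and the grasp point (between the pads) is the TCP (manip.tip_reach is the distance from the TCP to the fingertips, in m); x points along the fingers, y is the direction in which the jaws open and shut, and the axes are right-handed (so a half turn about x gives the same grasp; the last joint's range is limited). The gripper opens to 94 mm and grips with 3 to 60 N. Pads are 16 mm wide; open, the fingers measure 119 mm over their backs; the gripper's body (75 mm by 177 mm) begins 78 mm behind the grasp point.
Start: joints at [-1.284, 0.417, -0.01, 1.614, 0.005, 1.111, -0.053], TCP at [0.201, 0.592, 0.224] pointing down, gripper open.
Joint ranges: [-2.81, 2.81], [-0.39, 2.02], [-1.27, 1.25], [0.06, 2.57], [-1.19, 4.33], [0.19, 2], [-2.82, 2.82]. Speed limits (rad/s): [1.89, 1.89, 2.39, 2.39, 3.01, 3.01, 3.01].

## Interface

Orientations are given as a unit quaternion [w, x, y, z].
In Python, from bench import manip gives the robot as it stands.
- The arm moves only by the tool apply_moves, never from a script. Its argument "moves" is a list that holds one entry, the list of rows, each a list of 7 numbers: the shift along the tool's x, y, z in cm, then the turn, a rotation vector about the tool's x, y, z in rad, then the finger opening in cm, from 0 to 9.4. A call has 1 to 12 rows; each row is the pose to reach, as a shift and turn from the pose commanded when the call began, along the tool's axes at that moment; what a row does not reach only later rows make up. A row lasts 1/10 s, in which the tool goes at most 50 mm and 8.59 degrees, less where a joint would pass 70% of its speed; a pose out of reach is approached as far as the arm can. A call with a gripper value outside its range is refused whole. The fingers move at their own pace and stop on an object; the grip force is fixed at half the most. Time passes only in rows, so rows that repeat a pose let the fingers close. It gives the time, the measured TCP pose, the force and the opening at its end, in the units of the state.
- manip.state(): the state, without advancing time (a new reading comes with each control period).
- manip.capture(name): name is "side" or "top" or "wrist"; returns the picture (384x512x3 uint8, blue, green, red); there is no depth.
- manip.camera_model(name): a dict with "K" (3x3 intrinsics, pixels), "pose" (4x4, takes a point from camera to world coordinates). Camera axes: x right, y down, z forward; pixel columns grow to the right and rows downward; lengths in m; the calibration is good to about 2 mm. A picture is of the moment at which its call begins: read the wrist's pose just before it. camera_model takes no time and is no camera call; for the wrist camera it gives the pose at the moment of the call.
- manip.hand_in(): hands the job in, once; it reports no verdict.
Trained networks look in the newest picture that a camera, given by its name, has taken for a name from the list of things; names that differ only in an ending like _2 or _b are one class to them, and where a whole thing is asked for, a point or a joint stands for the part that bears it (a point fixed in the world has none). Each returns a list of dicts, best first, with "conf" (0 to 1); they miss things now and then, are a little off and sometimes report something else, mostly with a low value. They report only what shows in the picture. A call takes as long as a camera call. They do not tell look-alikes from the thing itself.
- manip.outline_of(camera, query): "pixels" (384x512 bool, what is visible of it) and "position" ([row, column] in pixels, amid what is visible of it).
The state is a dict: "time_s": time; "joint_pos": joint angles; "qvel": joint speeds; "effort": joint torques, N m; "ee_pos": TCP position; "ee_rot": TCP orientation; "wrist_force": force on the tool from outside, world axes, zero at the start; "torque": the same for the moment, N m; "gripper_width": finger opening in m.
Only numpy, scipy, OpenCV 4.12 (cv2) and the standard library are available. Lean on these libraries where they do the work, as an engineer would, in place of code of your own. Each camera call takes 0.05 s, during which the arm holds its last target.

## Working session

There is one attempt and no reset: what is moved stays moved. The work goes in short steps, Python scripts to look and compute and a tool call to move; the robot and the scene stay as the last step left them, time stands still between calls to the robot, and variables do not carry over. Pictures are saved under pics/ and viewed, and the job is handed in when it is done.

Besides the shell and the picture viewer there is one more tool, called after "Request:" in YAML: its name, and indented under it one key for each argument. apply_moves: Moves the arm, as the interface text tells. Its arguments: {"type":"object","properties":{"moves":{"type":"array"}},"required":["moves"]}

```bash
ls; mkdir -p pics; python3 - <<'E'
from bench import manip
import cv2,numpy as np
print(manip.state(), manip.tip_reach)
for n in ["side","top","wrist"]:
    im=manip.capture(n); cv2.imwrite(f"pics/{n}0.png",im)
    m=manip.camera_model(n); print(n,np.round(m["K"],1).tolist(),np.round(m["pose"],3).tolist())
E
```

```text
pics
{'time_s': 0.0, 'joint_pos': array([-1.28452937,  0.41795977, -0.01032094,  1.61417354,  0.00468791,
        1.11068362, -0.05299301]), 'qvel': array([ 0.00040119,  0.00086855, -0.0001774 , -0.00075364,  0.00156541,
        0.0004854 ,  0.00286315]), 'effort': array([ 4.03754939e-04, -8.51261401e+01,  6.38680235e-01, -4.25977170e+01,
       -4.88330482e-02,  1.89984235e-02,  1.57198883e-04]), 'ee_pos': array([0.20109011, 0.59139579, 0.22383431]), 'ee_rot': array([ 0.69758985,  0.11493385,  0.69767763, -0.11577796]), 'wrist_force': array([ 0.46647262, -0.15908199, -0.13750752]), 'torque': array([-0.03707654,  0.01183097,  0.0422366 ]), 'gripper_width': 0.0936039059310059} 0.019
side [[407.4, 0.0, 255.8], [0.0, 407.4, 194.1], [0.0, 0.0, 1.0]] [[0.736, -0.315, 0.599, -0.026], [-0.676, -0.311, 0.668, -0.922], [-0.024, -0.897, -0.442, 0.586], [0.0, 0.0, 0.0, 1.0]]
top [[476.0, 0.0, 257.0], [0.0, 476.0, 199.5], [0.0, 0.0, 1.0]] [[-0.025, -0.982, 0.186, 0.36], [-1.0, 0.022, -0.018, -0.275], [0.014, -0.187, -0.982, 1.251], [0.0, 0.0, 0.0, 1.0]]
wrist [[328.5, 0.0, 251.2], [0.0, 328.5, 199.0], [0.0, 0.0, 1.0]] [[0.321, 0.915, 0.243, 0.13], [0.947, -0.311, -0.083, 0.615], [-0.001, 0.257, -0.966, 0.385], [0.0, 0.0, 0.0, 1.0]]
```

View pics/side0.png

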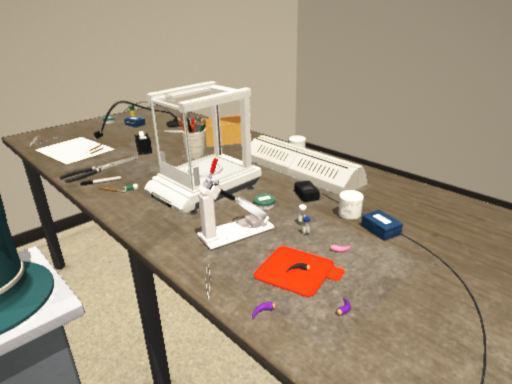

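View pics/top0.png

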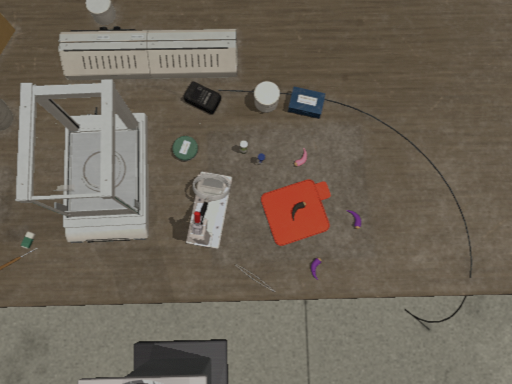

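View pics/wrist0.png

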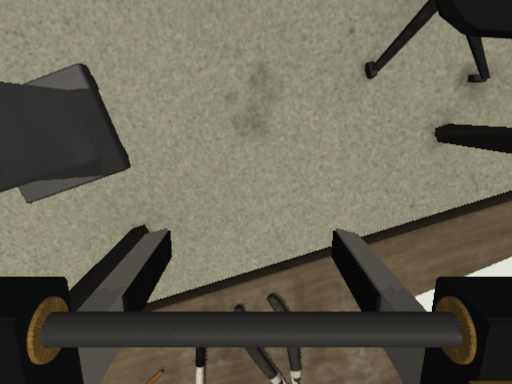

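```bash
cat > h.py <<'E'
from bench import manip
import cv2,numpy as np
from scipy.spatial.transform import Rotation as R
def proj(n,P,m=None):
    m=m or manip.camera_model(n); T=np.linalg.inv(m["pose"]); c=T[:3,:3]@np.asarray(P,float)+T[:3,3]
    p=m["K"]@c; return p[:2]/p[2]
def ray(n,u,v,m=None):
    m=m or manip.camera_model(n); d=m["pose"][:3,:3]@np.linalg.inv(m["K"])@np.array([u,v,1.]); return m["pose"][:3,3].copy(),d/np.linalg.norm(d)
def plane(n,u,v,z,m=None):
    o,d=ray(n,u,v,m); return o+d*(z-o[2])/d[2]
def tri(rs):
    A=sum(np.eye(3)-np.outer(d,d) for o,d in rs); b=sum((np.eye(3)-np.outer(d,d))@o for o,d in rs); P=np.linalg.solve(A,b)
    return P,[np.linalg.norm(np.cross(P-o,d)) for o,d in rs]
def crop(n,im,x0,y0,w,h,s,name):
    cv2.imwrite("pics/"+name,cv2.resize(im[y0:y0+h,x0:x0+w],None,fx=s,fy=s,interpolation=cv2.INTER_CUBIC))
E
python3 - <<'E'
from h import *
np.set_printoptions(precision=4,suppress=True)
t=cv2.imread("pics/top0.png"); s=cv2.imread("pics/side0.png")
crop("",t,160,120,190,150,4,"t_c.png"); crop("",s,150,140,190,150,4,"s_c.png")
for q in ["lens","handle","cradle","lever_grip","claw_mid","green_vial_mid","blue_vial_mid","pin_tin_mid","forceps_mid"]:
    for n in ["top","side"]:
        try:
            for d in manip.outline_of(n,q)[:3]: print(q,n,round(d["conf"],2),np.round(d["position"],1),d["pixels"].sum())
        except Exception as e: print(q,n,e)
r=manip.state()["ee_rot"]; print(R.from_quat(np.roll(r,-1)).as_matrix()); print(manip.state()["time_s"])
E
```

```text
lens top 0.62 [187.3 206.7] 883
lens side 0.74 [227.4 215.8] 2165
lens side 0.69 [208.2 247.2] 336
handle top 0.97 [187.5 206.5] 908
handle top 0.34 [225.5 208.3] 1392
handle side 0.7 [205.7 246.4] 334
cradle top 0.79 [223.4 210.2] 1540
cradle side 0.55 [225.5 215.1] 2306
lever_grip top 0.73 [220.3 208.8] 1603
claw_mid top 0.48 [162.6 300.4] 89
claw_mid top 0.45 [207.5 298.8] 116
claw_mid side 0.6 [308.8 262.9] 193
claw_mid side 0.59 [307.9 341. ] 92
claw_mid side 0.57 [266.  297.9] 116
green_vial_mid top 0.41 [148.5 240.2] 82
green_vial_mid top 0.18 [217.7 195.3] 141
green_vial_mid side 0.68 [217.  303.8] 65
blue_vial_mid side 0.53 [225.7 216.6] 2195
pin_tin_mid top 0.81 [147.4 183.5] 511
pin_tin_mid side 0.83 [198.9 262.2] 270
forceps_mid side 0.21 [221.  305.7] 60
[[-0.      0.3219  0.9468]
 [-0.0001  0.9468 -0.3219]
 [-1.     -0.0001  0.    ]]
1.05
```

View pics/t_c.png

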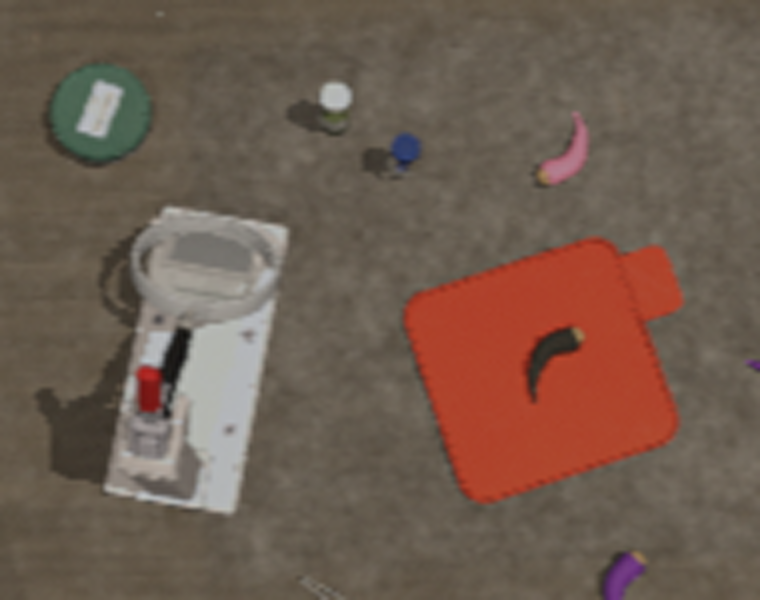

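View pics/s_c.png

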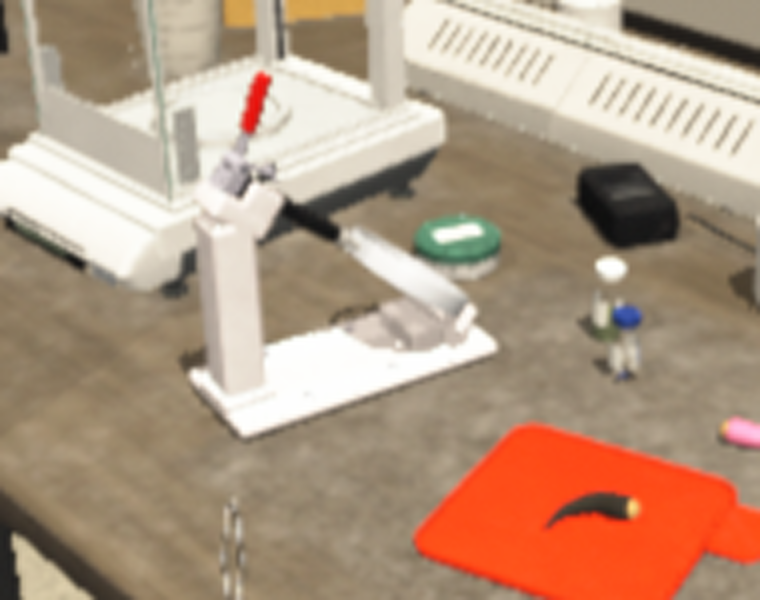

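```bash
python3 - <<'E'
from h import *
np.set_printoptions(precision=4,suppress=True)
t=lambda x,y:(160+x/4-.4,120+y/4-.4); s=lambda x,y:(150+x/4-.4,140+y/4-.4)
C=[plane("top",*t(*p),0.008) for p in [(165,208),(288,228),(235,513),(106,490)]]
C=np.array(C);print(C);c=C.mean(0);print("cradle",c)
ex=(C[2]+C[3]-C[0]-C[1]);print("yaw",np.degrees(np.arctan2(ex[1],ex[0])),np.linalg.norm(ex)/2, np.linalg.norm(C[0]+C[3]-C[1]-C[2])/2)
e2=C[3]-C[2]+C[0]-C[1]; print("yaw via y+90",np.degrees(np.arctan2(e2[1],e2[0])))
def T(nm,a,b): print(nm,*tri([ray("top",*t(*a)),ray("side",*s(*b))]))
T("gripc",(149,389),(255,104)); T("griptop",(149,368),(262,75)); T("rimhandle end",(189,330),(283,200))
T("glass c",(204,270),(405,270))
T("handle-rim junction",(184,332),(340,236))
T("claw",(555,360),(590,508)); print(plane("top",*t(553,355),.012),plane("side",*s(592,508),.012))
print("tin",plane("top",*t(100,110),.025),"gv",plane("top",*t(336,95),.058),"bv",plane("top",*t(406,147),.052))
E
```

```text
[[ 0.6756 -0.1489  0.008 ]
 [ 0.66   -0.2312  0.008 ]
 [ 0.47   -0.1939  0.008 ]
 [ 0.487  -0.11    0.008 ]]
cradle [ 0.5732 -0.171   0.008 ]
yaw 168.59964931632615 0.19308310007825802 0.08466727937827799
yaw via y+90 78.9148607500842
gripc [ 0.5214 -0.1595  0.2073] [np.float64(0.0008344013152699624), np.float64(0.0008344013152700493)]
griptop [ 0.5291 -0.1607  0.2248] [np.float64(0.0022088473303224086), np.float64(0.002208847330322418)]
rimhandle end [ 0.5531 -0.1665  0.1366] [np.float64(0.017525981304293788), np.float64(0.017525981304293732)]
glass c [ 0.621  -0.1792  0.0609] [np.float64(0.00018851566058212795), np.float64(0.0001885156605820791)]
handle-rim junction [ 0.5735 -0.1698  0.1008] [np.float64(3.276796127210832e-05), np.float64(3.27679612720072e-05)]
claw [ 0.5643 -0.4051  0.0103] [np.float64(0.002029230911178322), np.float64(0.002029230911178286)]
[ 0.569  -0.4051  0.012 ] [ 0.5615 -0.4066  0.012 ]
tin [ 0.7396 -0.1075  0.025 ] gv [ 0.7364 -0.2656  0.058 ] bv [ 0.702  -0.3105  0.052 ]
```

```bash
cat >> h.py <<'E'
def rel(P,Rt=None):
    """shift (cm) + rotvec to go from measured TCP to world P, Rt"""
    st=manip.state(); R0=R.from_quat(np.roll(st["ee_rot"],-1))
    d=R0.inv().apply(np.asarray(P)-st["ee_pos"])*100
    rv=(R0.inv()*Rt).as_rotvec() if Rt is not None else np.zeros(3)
    return np.round(d,2),np.round(rv,3)
ex=np.array([-.981,.196,0.]); ey=np.array([-.196,-.981,0]); ez=np.array([0,0,1.])
def tilt(deg): # tool frame tilted toward robot side (tool x leans to +ex) by deg
    a=np.radians(deg); x=-ez*np.cos(a)+ex*np.sin(a); y=-ey; return R.from_matrix(np.array([x,y,np.cross(x,y)]).T)
E
python3 - <<'E'
from h import *
for p in [(147,240),(147,115),(64,240)]: print(plane("top",*p,0.03), plane("top",*p,0))
for P in [(.30,.25,.36),(.38,-.05,.36),(.40,-.15,.36)]: print(rel(P,tilt(0)))
E
```

```text
[ 0.49250977 -0.01289095  0.03      ] [ 0.49576197 -0.0064527   0.        ]
[ 0.83013015 -0.00678859  0.03      ] [ 8.41674780e-01 -2.00455876e-04  0.00000000e+00]
[0.49748628 0.19859903 0.03      ] [0.50086071 0.21023177 0.        ]
(array([-13.55, -29.17,  20.36]), array([-0.131,  0.   ,  0.   ]))
(array([-13.55, -55.  ,  37.59]), array([-0.131,  0.   ,  0.   ]))
(array([-13.55, -63.82,  42.7 ]), array([-0.131,  0.   ,  0.   ]))
```

Request:
apply_moves:
  moves:
    - [[-13.5,-29,20,-0.13,0,0,0],[-13.5,-29,20,-0.13,0,0,0],[-13.5,-29,20,-0.13,0,0,0],[-13.5,-29,20,-0.13,0,0,0],[-13.5,-29,20,-0.13,0,0,0],[-13.5,-29,20,-0.13,0,0,0],[-13.5,-29,20,-0.13,0,0,0],[-13.5,-29,20,-0.13,0,0,0],[-13.5,-55,37,-0.13,0,0,0],[-13.5,-55,37,-0.13,0,0,0],[-13.5,-55,37,-0.13,0,0,0],[-13.5,-55,37,-0.13,0,0,0]]

```text
time_s: 2.25
ee_pos: [0.3469, 0.0569, 0.3596]
ee_rot: [0.704, 0.07, 0.703, -0.069]
wrist_force: [1.4, -0.1, 0.3]
gripper_width: 0.0022
```

```bash
python3 - <<'E'
from h import *
print(manip.state()); print(rel((.40,-.15,.36),tilt(0)))
E
```

```text
{'time_s': 2.25, 'joint_pos': array([-0.79606912, -0.26999666,  0.43755527,  2.02484152,  0.11518666,
        1.36285914,  0.97682811]), 'qvel': array([ 0.38428721, -0.12810476,  0.81334349, -0.00443234,  0.25156617,
        0.04383309,  1.11228629]), 'effort': array([ -4.75576669, -15.27613699, -11.17718071, -44.08041   ,
        -0.91392305,   0.35363191,  -3.85575816]), 'ee_pos': array([0.34688888, 0.0569394 , 0.35964727]), 'ee_rot': array([ 0.70383354,  0.0700909 ,  0.70347778, -0.06945959]), 'wrist_force': array([ 1.39875358, -0.09352525,  0.31490014]), 'torque': array([ 0.01395649, -0.03582626,  0.03329622]), 'gripper_width': 0.002248811973480821}
(array([ -0.05, -19.25,   9.27]), array([-0.   ,  0.   , -0.001]))
```

Request:
apply_moves:
  moves:
    - [[0,-19.3,9.3,0,0,0,0],[0,-19.3,9.3,0,0,0,0],[0,-19.3,9.3,0,0,0,0],[0,-19.3,9.3,0,0,0,0],[0,-19.3,9.3,0,0,0,0],[0,-19.3,9.3,0,0,0,0],[0,-19.3,9.3,0,0,0,0],[0,-19.3,9.3,0,0,0,0]]

```text
time_s: 3.05
ee_pos: [0.4001, -0.1473, 0.3595]
ee_rot: [0.704, 0.069, 0.704, -0.069]
wrist_force: [0.4, 0.4, -0.1]
gripper_width: 0.0005
```

```bash
python3 - <<'E'
from h import *
st=manip.state();print(st["joint_pos"],st["ee_pos"]); m=manip.camera_model("wrist")
im=manip.capture("wrist");cv2.imwrite("pics/w1.png",im); np.savez("w1.npz",K=m["K"],pose=m["pose"])
G=np.array([.621,-.179,.061]);u=.766*ex+.643*ez
H=np.array([.505,-.156,.169])
for n,P in dict(glass=G,handle=G+.09*u,end=G+.154*u,hinge=H,griptop=H+.06*(-.39*ex+.92*ez)).items(): 
    p=proj("wrist",P,m).round(1);print(n,p); cv2.circle(im,(int(p[0]),int(p[1])),3,(0,255,0),1)
cv2.imwrite("pics/w1b.png",cv2.resize(im,None,fx=1.5,fy=1.5))
E
```

```text
[-0.68100784 -0.14574239  0.87682088  1.90152142  0.11482392  1.33527726
  1.5383519 ] [ 0.40013928 -0.14732955  0.35945111]
glass [259.  306.1]
handle [260.4 285.7]
end [261.7 266.5]
hinge [261.8 269.8]
griptop [263.2 315.4]
```

View pics/w1b.png

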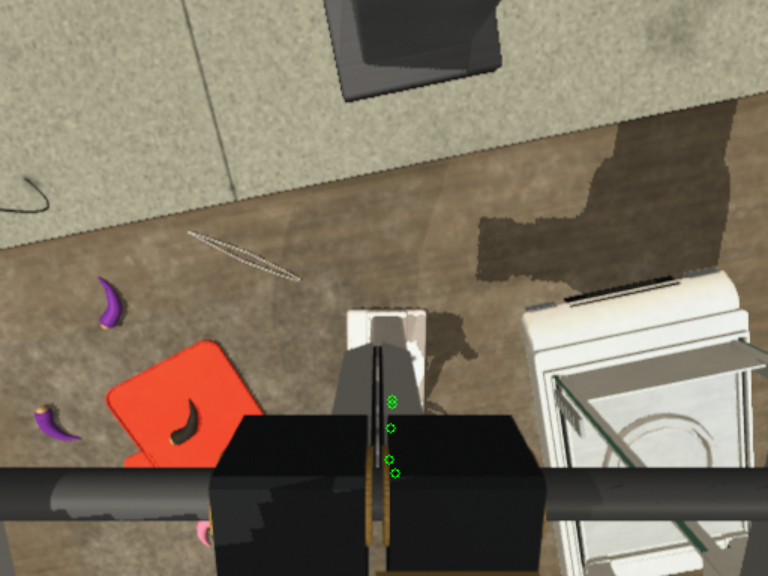

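```bash
python3 - <<'E'
from h import *
z=np.load("w1.npz");m=dict(K=z["K"],pose=z["pose"])
print(plane("wrist",123.5,283,.012,m))
for d in manip.outline_of("wrist","claw_mid")[:4]: print(d["conf"],d["position"],plane("wrist",d["position"][1],d["position"][0],.012,m))
H=np.array([.505,-.156,.169])
K=lambda a,b:H+ex*(a-8)/1000+ez*(b+19)/1000
for p in [(-52,95),(-52,42)]: print(K(*p),rel(K(*p),tilt(0)))
E
```

```text
[ 0.56289438 -0.40378131  0.012     ]
0.61 [352.7, 132.9] [ 0.70230797 -0.42827715  0.012     ]
0.6 [203.9, 77.0] [ 0.41258468 -0.43584441  0.012     ]
0.5 [285.6, 124.2] [ 0.56790861 -0.40405172  0.012     ]
0.5 [282.4, 31.0] [ 0.5308817 -0.559219   0.012    ]
[ 0.56386 -0.16776  0.283  ] (array([ 7.65,  1.21, 16.45]), array([ 0.001,  0.   , -0.   ]))
[ 0.56386 -0.16776  0.23   ] (array([12.95,  1.21, 16.45]), array([ 0.001,  0.   , -0.   ]))
```

Request:
apply_moves:
  moves:
    - [[5,1.2,16.5,0,0,0,0],[5,1.2,16.5,0,0,0,0],[5,1.2,16.5,0,0,0,0],[5,1.2,16.5,0,0,0,0],[5,1.2,16.5,0,0,0,0],[9,1.2,16.5,0,0,0,0],[9,1.2,16.5,0,0,0,0],[9,1.2,16.5,0,0,0,0]]

```text
time_s: 3.95
ee_pos: [0.5639, -0.1689, 0.2704]
ee_rot: [0.703, 0.07, 0.704, -0.07]
wrist_force: [-1.2, -0.4, 1.8]
gripper_width: 0.0004
```

```bash
python3 - <<'E'
from h import *
st=manip.state();print(st["joint_pos"],st["ee_pos"]); m=manip.camera_model("wrist")
im=manip.capture("wrist");cv2.imwrite("pics/w2.png",im)
s=manip.capture("side");crop("",s,150,110,160,120,4,"s2.png")
t=manip.capture("top");crop("",t,150,120,120,150,4,"t2.png")
np.savez("w2.npz",K=m["K"],pose=m["pose"])
E
```

```text
[-0.46052948  0.44407973  0.94291291  1.67650305 -0.37985838  1.21779822
  1.94348367] [ 0.56394468 -0.16885504  0.27040385]
```

View pics/w2.png

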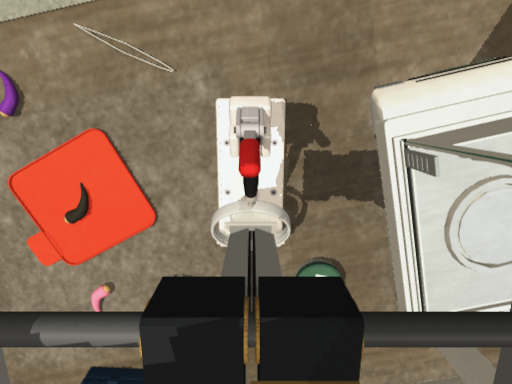

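View pics/s2.png

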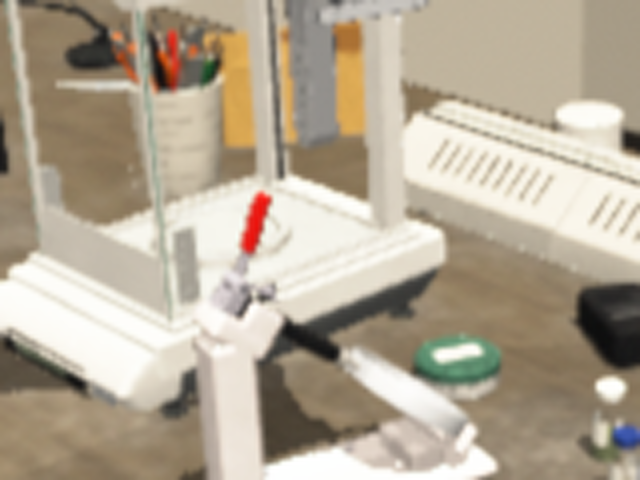

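View pics/t2.png

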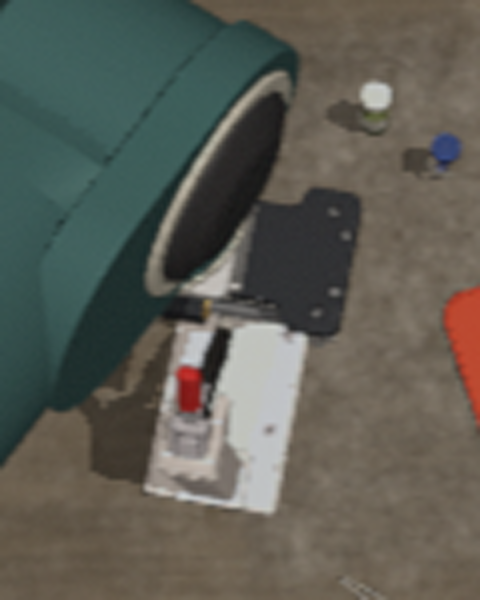

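```bash
python3 - <<'E'
from h import *
s=manip.capture("side");t=manip.capture("top")
cv2.imwrite("pics/st3.png",np.hstack([s,t])[:, :]); cv2.imwrite("pics/s3.png",s);cv2.imwrite("pics/t3.png",t)
E
```

```text
(no output)
```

View pics/s3.png

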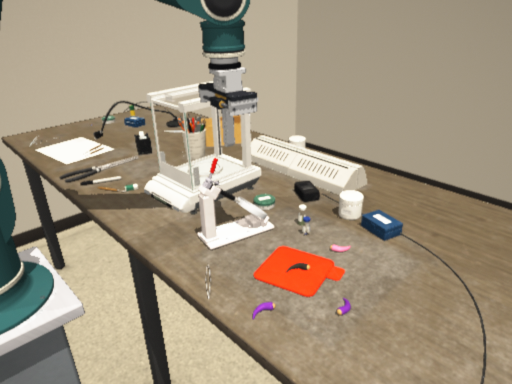

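View pics/t3.png

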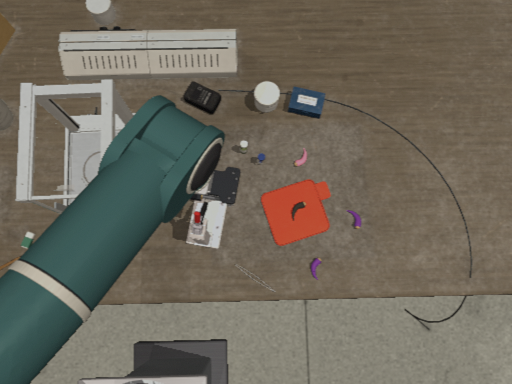

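Request:
apply_moves:
  moves:
    - [[2,0,0,0,0,0,0],[4,0,0,0,0,0,0],[4,0,0,0,0,0,0],[4,0,-1.2,0,0,0,0],[4,0,-2.4,0,0,0,0],[4,0,-3.2,0,0,0,0],[4,0,-4,0,0,0,0],[4,0,-4.7,0,0,0,0],[4,0,-5.3,0,0,0,0],[4,0,-5.8,0,0,0,0],[4.1,0,-6.4,0,0,0,0],[4.3,0,-6.9,0,0,0,0]]

```text
time_s: 5.4
ee_pos: [0.4963, -0.1554, 0.2264]
ee_rot: [0.704, 0.07, 0.704, -0.07]
wrist_force: [3.9, -0.6, -0.3]
gripper_width: 0.0008
```

```bash
python3 - <<'E'
from h import *
print(manip.state()["joint_pos"])
s=manip.capture("side");crop("",s,150,110,160,120,4,"s4.png")
E
```

```text
[-0.55450752  0.34567045  0.9800572   1.89448871 -0.32618606  1.0721613
  1.93044663]
```

View pics/s4.png

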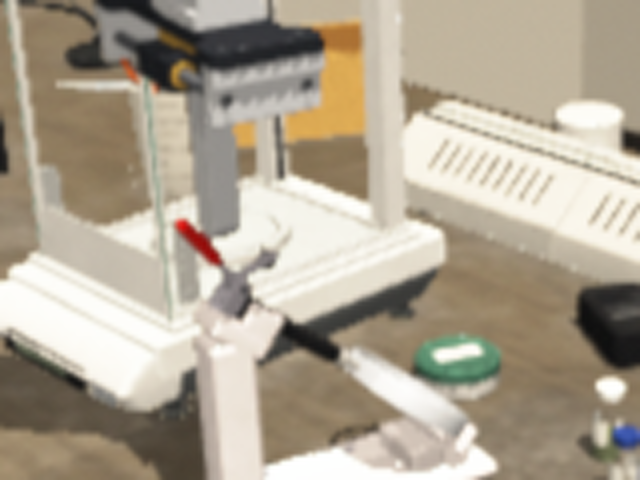

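Request:
apply_moves:
  moves:
    - [[0.3,0,-0.5,0,0,0,0],[0.6,0,-1,0,0,0,0],[1,0,-1.4,0,0,0,0],[1.4,0,-1.8,0,0,0,0],[1.8,0,-2.1,0,0,0,0],[2.2,0,-2.3,0,0,0,0],[2.5,0,-2.4,0,0,0,0],[2.6,0,-2.4,0,0,0,0],[2.6,0,-2.4,0,0,0,0]]

```text
time_s: 6.35
ee_pos: [0.4742, -0.1513, 0.2027]
ee_rot: [0.704, 0.07, 0.703, -0.069]
wrist_force: [-10.2, 6.6, 56.7]
gripper_width: 0.0005
```

```bash
python3 - <<'E'
from h import *
s=manip.capture("side");crop("",s,150,110,160,120,4,"s5.png")
E
```

```text
(no output)
```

View pics/s5.png

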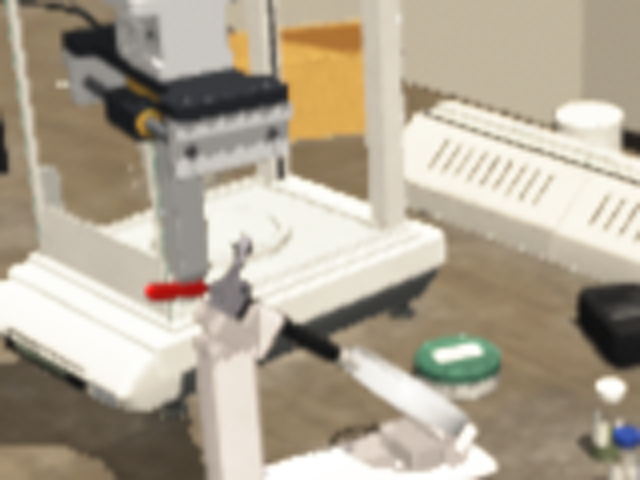

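```bash
cat >> h.py <<'E'
G=np.array([.621,-.179,.061]); u=.766*ex+.643*ez; n=-.643*ex+.766*ez
HD=G+.09*u
E
python3 - <<'E'
from h import *
print(HD, n)
for d,t in [(.16,20),(.16,40),(.08,40),(.16,0)]: print(HD+d*n,rel(HD+d*n,tilt(t)))
E
```

```text
[ 0.55336986 -0.16548776  0.11887   ] [ 0.630783 -0.126028  0.766   ]
[ 0.65429514 -0.18565224  0.24143   ] (array([-3.83,  0.18, 18.34]), array([-0.   ,  0.351, -0.002]))
[ 0.65429514 -0.18565224  0.24143   ] (array([-3.83,  0.18, 18.34]), array([-0.   ,  0.701, -0.002]))
[ 0.6038325 -0.17557    0.18015  ] (array([ 2.28,  0.16, 13.18]), array([-0.   ,  0.701, -0.002]))
[ 0.65429514 -0.18565224  0.24143   ] (array([-3.83,  0.18, 18.34]), array([-0.001,  0.002, -0.002]))
```

Request:
apply_moves:
  moves:
    - [[-4,0,0,0,0,0,1],[-8,0,0,0,0,0,5],[-8,0,0,0,0,0,5],[-8,0,0,0,0,0,5]]

```text
time_s: 6.8
ee_pos: [0.4729, -0.1505, 0.2803]
ee_rot: [0.704, 0.07, 0.704, -0.069]
wrist_force: [-1.0, 1.0, -0.0]
gripper_width: 0.0289
```

```bash
python3 - <<'E'
from h import *
for d,t in [(.16,20),(.16,40),(.08,40),(.16,0)]: print(HD+d*n,rel(HD+d*n,tilt(t)))
E
```

```text
[ 0.65429514 -0.18565224  0.24143   ] (array([ 3.88,  0.11, 18.48]), array([ 0.   ,  0.349, -0.001]))
[ 0.65429514 -0.18565224  0.24143   ] (array([ 3.88,  0.11, 18.48]), array([ 0.   ,  0.698, -0.001]))
[ 0.6038325 -0.17557    0.18015  ] (array([10.01,  0.1 , 13.34]), array([ 0.   ,  0.698, -0.001]))
[ 0.65429514 -0.18565224  0.24143   ] (array([ 3.88,  0.11, 18.48]), array([-0.   , -0.   , -0.001]))
```

Request:
apply_moves:
  moves:
    - [[0,0.1,5,0,0.14,0,5],[0,0.1,10,0,0.28,0,5],[0,0.1,14,0,0.42,0,5],[0,0.1,18.4,0,0.56,0,5],[0,0.1,18.4,0,0.7,0,5],[3.9,0.1,18.4,0,0.7,0,5],[3.9,0.1,18.4,0,0.7,0,5],[3.9,0.1,18.4,0,0.7,0,5],[3.9,0.1,18.4,0,0.7,0,5]]

```text
time_s: 7.7
ee_pos: [0.6381, -0.1823, 0.2265]
ee_rot: [0.437, 0.089, 0.894, -0.044]
wrist_force: [-0.2, -0.4, -2.1]
gripper_width: 0.0498
```

```bash
python3 - <<'E'
from h import *
st=manip.state();print(st["joint_pos"],st["ee_pos"],rel(HD+.16*n,tilt(40))); m=manip.camera_model("wrist")
im=manip.capture("wrist");cv2.imwrite("pics/w6.png",im);np.savez("w6.npz",K=m["K"],pose=m["pose"])
for k,P in dict(glass=G,handle=HD,end=G+.154*u,start=G+.068*u).items(): print(k,proj("wrist",P,m).round(1))
s=manip.capture("side");cv2.imwrite("pics/s6.png",s)
E
```

```text
[ 0.09429156  0.94153907  0.30587577  0.90401496 -0.15715256  1.9816291
  1.72137383] [ 0.63814801 -0.18232767  0.22647524] (array([-2.19, -0.01,  0.38]), array([-0.002,  0.036,  0.   ]))
glass [251.9 278. ]
handle [251.9 192.8]
end [251.9 122.7]
start [251.9 214.9]
```

View pics/w6.png

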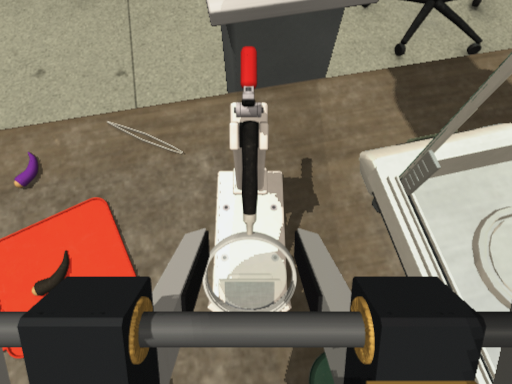

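View pics/s6.png

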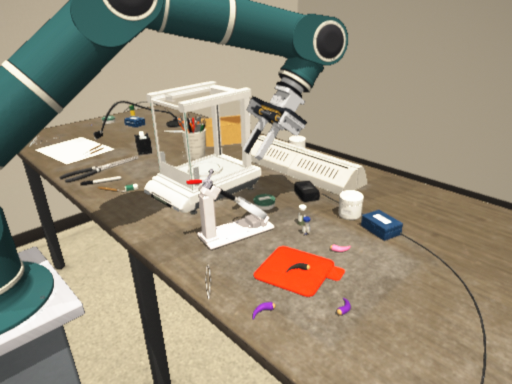

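```bash
python3 - <<'E'
from h import *
for d,t in [(.08,30),(0.,30)]: print(HD+d*n,rel(HD+d*n,tilt(t)))
E
```

```text
[ 0.6038325 -0.17557    0.18015  ] (array([ 5.96, -0.15,  0.14]), array([ 0.003, -0.135, -0.003]))
[ 0.55336986 -0.16548776  0.11887   ] (array([13.96, -0.17, -0.18]), array([ 0.003, -0.135, -0.003]))
```

Request:
apply_moves:
  moves:
    - [[3,-0.1,0.1,0,-0.13,0,5],[6,-0.1,0.1,0,-0.13,0,5],[6,-0.1,0.1,0,-0.13,0,5],[6,-0.1,0.1,0,-0.13,0,5]]

```text
time_s: 8.2
ee_pos: [0.6033, -0.1765, 0.183]
ee_rot: [0.497, 0.085, 0.862, -0.05]
wrist_force: [0.4, -0.2, 0.5]
gripper_width: 0.05
```

```bash
python3 - <<'E'
from h import *
st=manip.state();print(st["joint_pos"],st["ee_pos"]); m=manip.camera_model("wrist")
for d,t in [(0.,30)]: print(HD+d*n,rel(HD+d*n,tilt(t)))
im=manip.capture("wrist");cv2.imwrite("pics/w7.png",im)
for k,P in dict(glass=G,handle=HD,end=G+.154*u,start=G+.068*u).items(): print(k,proj("wrist",P,m).round(1))
E
```

```text
[ 0.05169211  0.80575256  0.31903645  1.20696632 -0.15755901  1.68351198
  1.73404666] [ 0.60331691 -0.17654491  0.1829991 ]
[ 0.55336986 -0.16548776  0.11887   ] (array([ 8.11,  0.11, -1.21]), array([-0.002, -0.001,  0.001]))
glass [253.5 291.1]
handle [253.6 197.6]
end [253.7 111.9]
start [253.6 223. ]
```

View pics/w7.png

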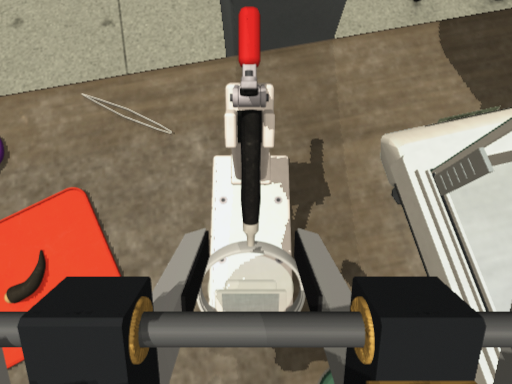

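Request:
apply_moves:
  moves:
    - [[3,0,-0.5,0,0,0,5],[6,0,-0.9,0,0,0,5],[8.1,0,-1.2,0,0,0,5],[8.1,0,-1.2,0,0,0,5],[8.1,0,-1.2,0,0,0,5]]

```text
time_s: 8.75
ee_pos: [0.5554, -0.1668, 0.1196]
ee_rot: [0.498, 0.085, 0.862, -0.05]
wrist_force: [0.5, 1.1, 0.4]
gripper_width: 0.05
```

```bash
python3 - <<'E'
from h import *
st=manip.state();print(rel(HD,tilt(30)))
im=manip.capture("wrist");cv2.imwrite("pics/w8.png",im)
s=manip.capture("side");crop("",s,150,110,160,120,4,"s8.png")
E
```

```text
(array([ 0.18,  0.09, -0.16]), array([-0.001,  0.001,  0.002]))
```

View pics/w8.png

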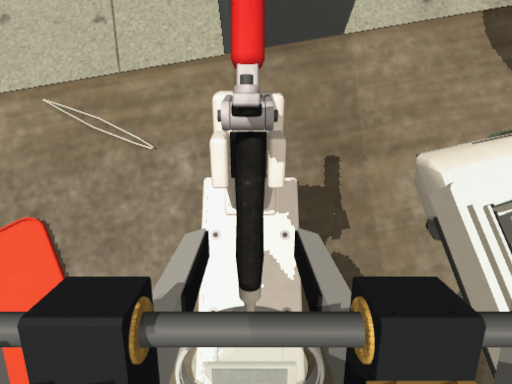

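View pics/s8.png

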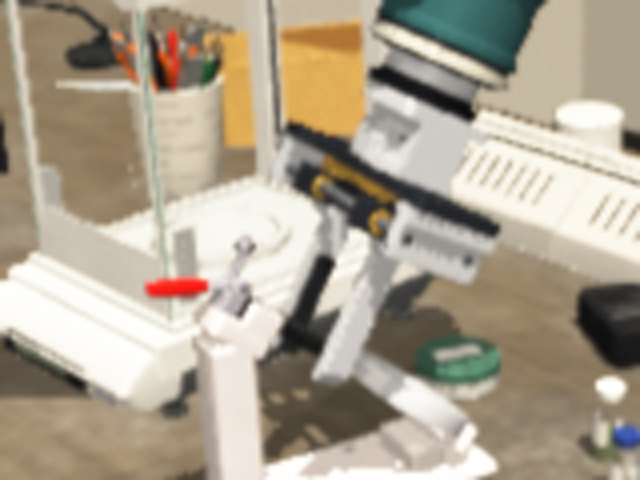

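Request:
apply_moves:
  moves:
    - [[0.1,0,-0.1,0,0,0,3],[0.1,0,-0.1,0,0,0,1.5],[0.1,0,-0.1,0,0,0,0.5],[0.1,0,-0.1,0,0,0,0.5],[0.1,0,-0.1,0,0,0,0.5],[0.1,0,-0.1,0,0,0,0.5]]

```text
time_s: 9.45
ee_pos: [0.5527, -0.1666, 0.1185]
ee_rot: [0.497, 0.085, 0.862, -0.051]
wrist_force: [-1.0, -4.2, 0.5]
gripper_width: 0.0141
```

```bash
python3 - <<'E'
from h import *
st=manip.state();p=st["ee_pos"]; R0=R.from_quat(np.roll(st["ee_rot"],-1))
print(p,st["gripper_width"],st["joint_pos"]); print("n in tool",R0.inv().apply(n), "HD err",(p-HD)@u,(p-HD)@n)
print(rel(p+.1*n))
E
```

```text
[ 0.55271644 -0.16664866  0.11851893] 0.014112087441658414 [ 0.03676427  0.77693964  0.30774312  1.41806261 -0.15209268  1.50046076
  1.74127495]
n in tool [-0.98499926 -0.00199837  0.17406526] HD err 9.098072427873508e-05 -0.0005347775130481139
(array([-9.85, -0.02,  1.74]), array([0., 0., 0.]))
```

Request:
apply_moves:
  moves:
    - [[-1,0,0.2,0,0,0,0.5],[-2,0,0.35,0,0,0,0.5],[-3.5,0,0.6,0,0,0,0.5],[-5,0,0.9,0,0,0,0.5],[-7,0,1.2,0,0,0,0.5],[-9,0,1.6,0,0,0,0.5],[-10,0,1.8,0,0,0,0.5],[-10,0,1.8,0,0,0,0.5],[-10,0,1.8,0,0,0,0.5],[-10,0,1.8,0,0,0,0.5]]

```text
time_s: 10.45
ee_pos: [0.6168, -0.1785, 0.1957]
ee_rot: [0.497, 0.085, 0.862, -0.05]
wrist_force: [0.2, -0.6, -1.0]
gripper_width: 0.0143
```

```bash
python3 - <<'E'
from h import *
st=manip.state();print(st["ee_pos"],st["gripper_width"],st["joint_pos"])
im=manip.capture("wrist");cv2.imwrite("pics/w9.png",im)
s=manip.capture("side");crop("",s,150,90,200,150,4,"s9.png")
E
```

```text
[ 0.61682088 -0.17851339  0.19565869] 0.014273376663791956 [ 0.05966497  0.82102509  0.3146388   1.14766961 -0.15766245  1.72567546
  1.72999812]
```

View pics/w9.png

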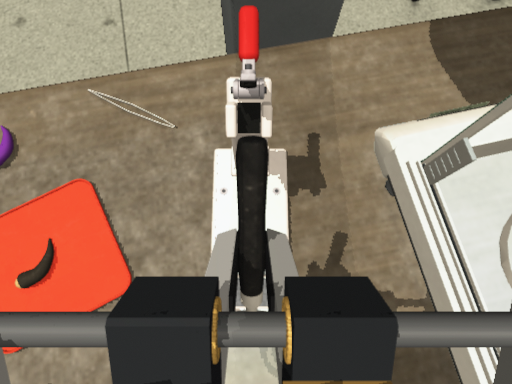

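View pics/s9.png

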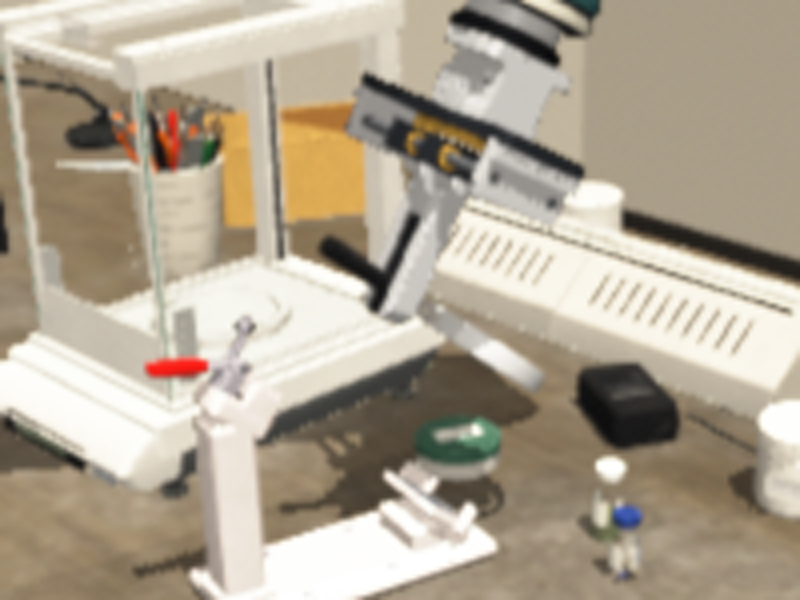

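```bash
python3 - <<'E'
from h import *
for P in [(.60,-.20,.29),(.477,-.387,.25),(.477,-.387,.115)]: print(P,rel(P,tilt(-10)))
E
```

```text
(0.6, -0.2, 0.29) (array([-7.53, -2.45, -5.78]), array([-0.   , -0.699,  0.002]))
(0.477, -0.387, 0.25) (array([  0.17, -23.19, -11.03]), array([-0.   , -0.699,  0.002]))
(0.477, -0.387, 0.115) (array([ 11.86, -23.16,  -4.27]), array([-0.   , -0.699,  0.002]))
```

Request:
apply_moves:
  moves:
    - [[-2.5,-1,-2,0,0,0,0.5],[-5,-2,-4,0,0,0,0.5],[-7.5,-2.5,-5.8,0,-0.1,0,0.5],[-7.5,-5,-6.5,0,-0.2,0,0.5],[-6.5,-8,-7.5,0,-0.3,0,0.5],[-5.5,-11,-8.5,0,-0.4,0,0.5],[-4.5,-14,-9,0,-0.5,0,0.5],[-3.5,-17,-9.5,0,-0.6,0,0.5],[-2.5,-20,-10,0,-0.7,0,0.5],[0,-23,-11,0,-0.7,0,0.5],[0,-23,-11,0,-0.7,0,0.5],[0,-23,-11,0,-0.7,0,0.5]]

```text
time_s: 11.75
ee_pos: [0.4781, -0.3856, 0.2514]
ee_rot: [0.763, 0.063, 0.639, -0.076]
wrist_force: [0.1, 0.9, -1.7]
gripper_width: 0.0144
```

```bash
python3 - <<'E'
from h import *
st=manip.state();print(st["ee_pos"],st["gripper_width"],st["joint_pos"],rel((.477,-.387,.25),tilt(-10)))
cv2.imwrite("pics/w10.png",manip.capture("wrist"))
cv2.imwrite("pics/s10.png",manip.capture("side"));cv2.imwrite("pics/t10.png",manip.capture("top"))
E
```

```text
[ 0.47809662 -0.38559914  0.25144777] 0.01444816230703593 [ 0.35401715  0.30429807  0.38697893  1.75038515 -0.24199626  0.9665115
  2.21230652] (array([ 0.13, -0.16, -0.1 ]), array([-0.001,  0.001,  0.002]))
```

View pics/s10.png

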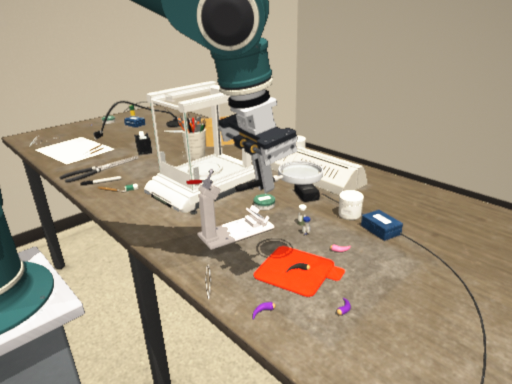

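View pics/t10.png

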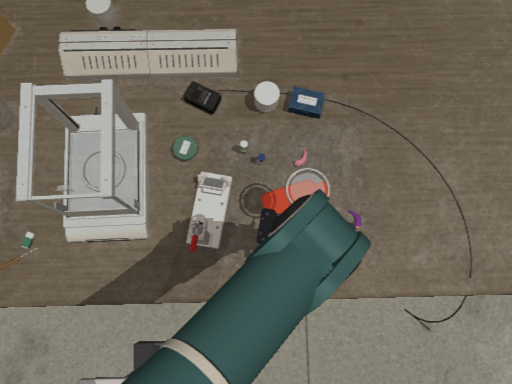

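View pics/w10.png

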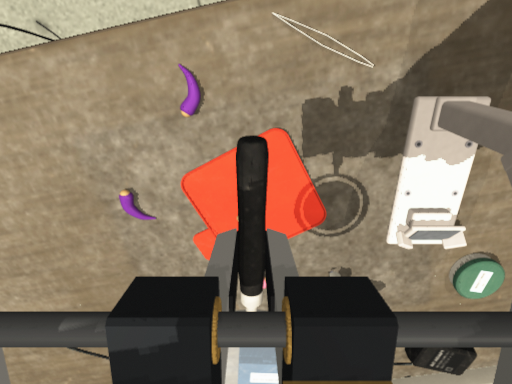

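```bash
python3 - <<'E'
from h import *
t=cv2.imread("pics/t10.png");s=cv2.imread("pics/s10.png")
crop("",t,260,140,100,80,7,"t10c.png");crop("",s,230,110,120,90,6,"s10c.png")
print(rel((.477,-.387,.115),tilt(-10)))
p=np.array([.4781,-.3856,.2514])-.09*ex
print(p,proj("top",p),proj("side",p))
E
```

```text
(array([13.42, -0.27, -2.63]), array([0.002, 0.002, 0.002]))
[ 0.56639 -0.40324  0.2514 ] [307.93576663 190.80191433] [300.49921287 170.95777462]
```

View pics/t10c.png

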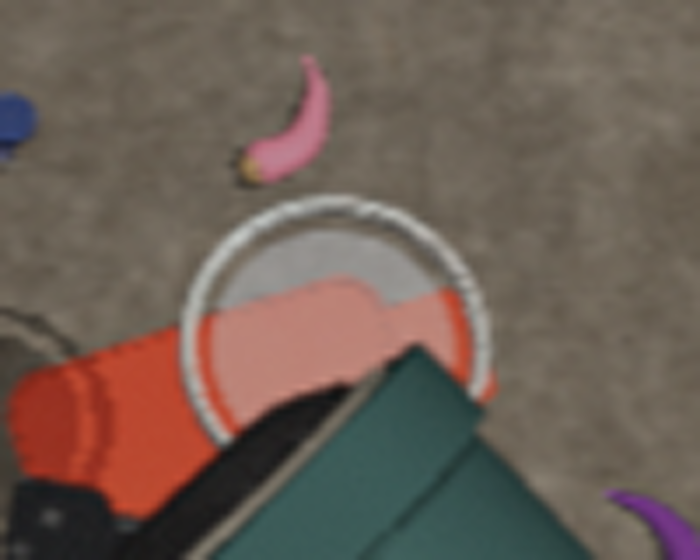

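View pics/s10c.png

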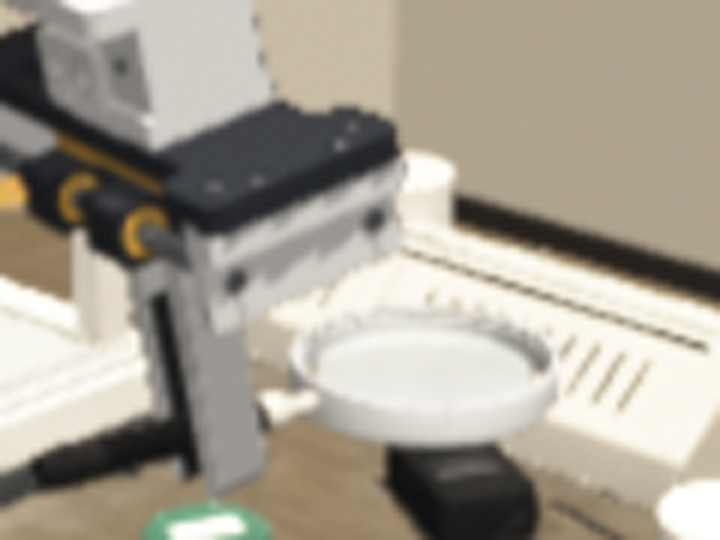

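Request:
apply_moves:
  moves:
    - [[2,-0.1,-0.4,0,0,0,0.5],[4,-0.1,-0.8,0,0,0,0.5],[6,-0.2,-1.2,0,0,0,0.5],[8,-0.2,-1.6,0,0,0,0.5],[10,-0.2,-2,0,0,0,0.5],[12,-0.3,-2.4,0,0,0,0.5],[13,-0.3,-2.6,0,0,0,0.5],[13.4,-0.3,-2.6,0,0,0,0.5],[13.4,-0.3,-2.6,0,0,0,0.5],[13.4,-0.3,-2.6,0,0,0,0.5],[13.4,-0.3,-2.6,0,0,0,0.5]]

```text
time_s: 13.0
ee_pos: [0.4764, -0.3885, 0.116]
ee_rot: [0.763, 0.062, 0.639, -0.076]
wrist_force: [0.7, 0.1, -1.4]
gripper_width: 0.0144
```

```bash
python3 - <<'E'
from h import *
st=manip.state();p=st["ee_pos"]-.09*ex; print(st["ee_pos"],p,rel((.477,-.387,.115),tilt(-10)),proj("top",p),proj("side",p))
t=manip.capture("top");s=manip.capture("side");cv2.imwrite("pics/s11.png",s)
crop("",t,250,150,100,80,7,"t11c.png");crop("",s,230,160,130,130,5,"s11c.png")
E
```

```text
[ 0.47643752 -0.3885138   0.11595321] [ 0.56472752 -0.4061538   0.11595321] (array([0.1 , 0.16, 0.01]), array([0.001, 0.003, 0.003])) [302.54459844 202.86303865] [299.46574461 227.67062536]
```

View pics/t11c.png

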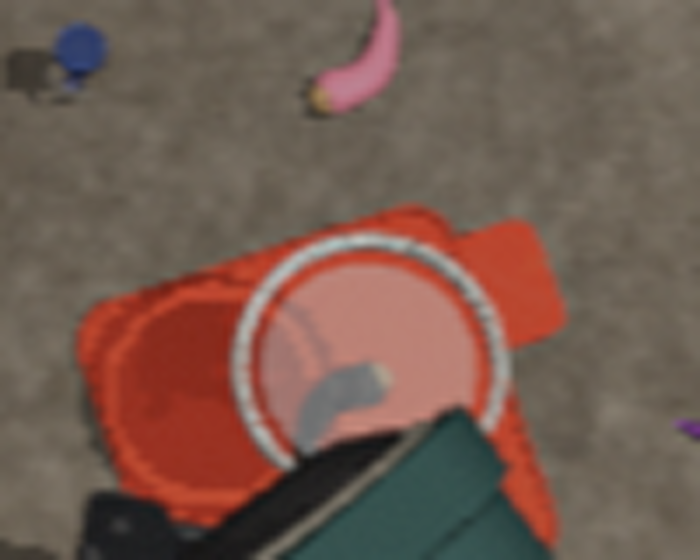

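View pics/s11c.png

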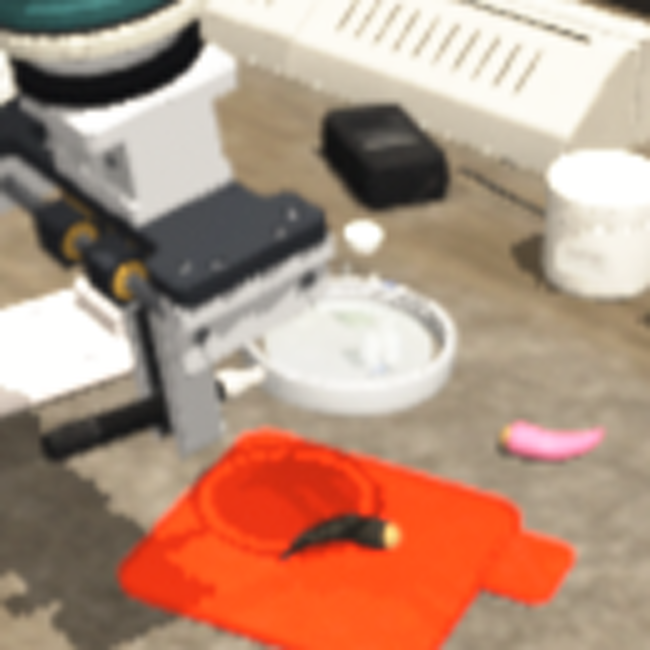

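View pics/s11.png

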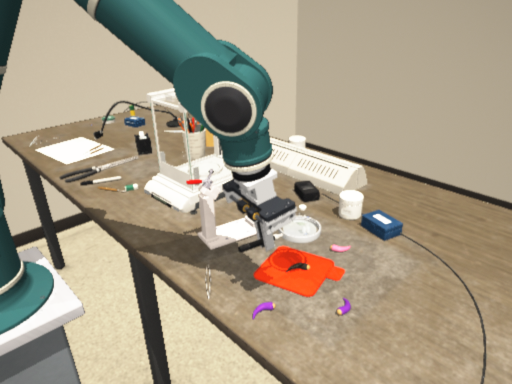

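Request:
apply_moves:
  moves:
    - [[0,0,0,0,0,0,0.5],[0,0,0,0,0,0,0.5],[0,0,0,0,0,0,0.5],[0,0,0,0,0,0,0.5],[0,0,0,0,0,0,0.5]]

```text
time_s: 13.6
ee_pos: [0.476, -0.3883, 0.115]
ee_rot: [0.763, 0.062, 0.639, -0.076]
wrist_force: [-0.9, 0.2, -1.1]
gripper_width: 0.0144
```

```bash
python3 - <<'E'
from h import *
print(np.abs(manip.state()["qvel"]).max(), proj("top",(.565,-.4045,.012)))
print(manip.hand_in())
E
```

```text
0.0018283338658007342 [297.68574629 209.84738647]
the job is handed in; nothing more can be done
None
```

The job is handed in at 13.6 s, with the lens held level and steady over the claw on the red tray. No verdict came back.

**What I did:** I pushed the clamp lever over to its open stop with closed fingers. I then gripped the lens by its handle, drew it out square to the slope, turned the glass level and held it over the claw.

**Last checks:**
- **Position:** from the arm's pose, the glass centre is about 2 mm from the claw's middle seen from above and about 0.115 m above the table. The top and side pictures put the glass within about 4 mm of that spot.
- **Level:** an earlier side view, at 0.25 m height, showed the glass about 4 mm lower than expected, which suggests 2–3° of tilt. I did not correct it because the limit is about 10°.
- **Grip and rest:** the fingers hold the handle at 14.4 mm opening and the arm is at rest.
- **Lever:** it shows as open in the last side picture.
- **Loose things:** the claw, vials, tin and forceps looked undisturbed in the pictures, but I did not measure their positions again.

**Force at the stop:** the lever push ended with about 57 N at the wrist. That is below the 120 N wrist limit. It came through the fingertips; the 40 N limit is stated for the arm and gripper body.

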